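Fill the tin tube to its mark

ROBOT

A 6-joint arm with a two-finger parallel gripper is mounted at the origin on the work surface. World frame = base frame: x ahead of the robot, y to its left, z up, the work surface at z = 0. Lengths are in mm, angles in rad, forces in N, time in s.
With the tool pointing down it reaches from about 300 to 775 mm from the base axis. Payload 14.6 kg.
Tool frame: the origin (TCP) lies on the centre line of the jaws, within the pads' length; the fingertips stand 19 mm ahead of it and the grasp point (between the pads) is the TCP (bot.tip_reach is the distance from the TCP to the fingertips, in mm); z points along the fingers, y is the line along which they close (so a half turn about z gives the same grasp; the last joint's range is limited). The gripper opens to 85 mm and grips with 20 to 120 N. Pads are 22 mm wide; open, the fingers measure 114 mm over their backs; the gripper's body (76 mm by 85 mm) begins 54 mm behind the grasp point. The pads swing forward as they close: fully open they stand 13 mm farther back than shut.
Start: joints at [1.035, 0.3, 1.521, -0, 1.321, -0.067], TCP at [248.495, 490.653, 250.281] pointing down, gripper open.
Joint ranges: [-3.03, 3.03], [-0.79, 2.21], [0.23, 2.52], [-1.04, 4.18], [0, 3.07], [-2.55, 2.55]. Speed limits (rad/s): [2.22, 2.22, 2.57, 3.14, 3.14, 3.14].

INTERFACE

Orientations are given as a unit quaternion [w, x, y, z].
In Python, from rig import bot gives the robot as it stands. Calls block until the motion is done:
- bot.move_to(position, orientation): joint-space move of the TCP to a pose.
- bot.servo_line(position, attitude=None, speed=150, until_force=None): straight line of the TCP; attitude=None keeps the orientation; speed is the mean speed in mm/s. With until_force (N) it stops when the force on the tool has changed by that much, and returns True; else False.
- bot.move_joints(angles): joint-space move.
- bot.move_gripper(opening, grip_force=None): finger opening in mm; grip_force is the grip in N (None keeps the last); returns when the fingers have stopped.
- bot.dwell(seconds).
- bot.ik(position, orientation): joint angles nearest the present ones, or None.
- bot.read_state(): the state.
- bot.read_camera(name): name is "scene" or "top" or "wrist"; returns a dict with "image" (400x640x3 uint8, blue, green, red), "depth" (400x640 float32, mm along the optical axis (not along the pixel's ray), 0 where there is no reading), "fovy" (degrees; the focal length in pixels is half the picture's height over the tangent of half this angle, whatever the lens; pixels are square), "cx", "cy" (the principal point, pixels), "eye" and "attitude" of the camera in the world; the wrist camera has in their place "mount" (4x4, takes a point from camera to tool coordinates, whose origin is the TCP and whose axes are the flange's). Camera axes: x right, y down, z forward; pixel columns grow to the right and rows downward; lengths in mm; the calibration is good to about 2 mm. The wrist camera is an equidistant fisheye: a pixel r from the principal point sees the ray r / f radians off the axis. A picture is of the moment at which its call begins: read the wrist's pose just before it.
A pose or a line that the arm cannot do raises bot.MotionError and nothing moves.
- bot.finish_job(): hands the job in; it is judged then, once.
The state is a dict: "clock": time; "joint_positions": joint angles; "qvel": joint speeds; "effort": joint torques, N m; "ee_pos": TCP position; "tool_rot": TCP orientation; "ft_force": force on the tool from outside, world axes, zero at the start; "moment": the same for the moment, N m; "grip_width": finger opening in mm; "grip_force": force on a finger pad.
Only numpy, scipy, OpenCV 4.12 (cv2) and the standard library are available. Lean on these libraries where they do the work, as an engineer would, in place of code of your own. Each camera call takes 0.05 s, during which the arm holds its last target. There are 200 camera calls.

TASK

Stack parts tins flat inside the upright aluminium tube until the top of the stack reaches the black line round the tube, using no more tins than that takes. Its cork strips hold a tin back, so ram the stack down with the wooden rod until it bottoms out firmly, and only then judge the height; the last tin too must be rammed firmly home. At the end stand the rod upright on the bench clear of the tube, leave spare tins lying flat on the bench, and leave the loupes and the blower alone.

Things in the scene. Friction and masses are not known exactly. Their poses are not given: they have to be found in the camera images.
- tube: fixed upright aluminium tube on a dark steel foot 110 mm across and 12 mm thick. Origin: on its axis at bench level, z up. Bore 64 mm, wall 3.5 mm. Slots 13 mm wide along its +x and -x sides show the inside. Inside is a hard flat floor set to an unknown height, 24 to 65 mm above the bench, so one or two tins are needed. Brackets at its +y and -y sides reach 47 mm from the axis, from 62 to 110 mm height
- tube_mouth (a point): centre of the tube's mouth, at rim height, 125 mm above the bench. The top 10 mm of the tube are flared to 74 mm inside, 81 mm outside
- strip_tops (a point): point on the tube's axis 19 mm below the mouth, where two sprung cork strips, 10 mm wide and 34 mm long, begin at the +y and -y sides of the bore; they are 56 mm apart, bevelled at the top, and end at mark height. A tin let go in the mouth is caught by them, its upper face 0 to 20 mm below the rim; pushing it down past them takes some 3 to 7 N, and between them it stays wherever it is left; below them it drops freely
- tube_mark (a point): point on the tube's axis at the height of the middle of the black line, 3 mm wide, round the outside of the tube: 71 mm above the bench. The uppermost tin's top face must end at or above this height, and no tin may be added to a rammed-home stack that already reaches it (3 mm of doubt is allowed either way)
- tin_a: flat round closed aluminium parts tin, a solid-feeling disc 60 mm in diameter and 25 mm thick, its edges bevelled 2 mm, about 100 g. Origin: centre of its underside, z up. The three tins are identical and any may be used; they start lying flat on the bench
- tin_b: flat round closed aluminium parts tin, a solid-feeling disc 60 mm in diameter and 25 mm thick, its edges bevelled 2 mm, about 100 g. Origin: centre of its underside, z up. The three tins are identical and any may be used; they start lying flat on the bench
- tin_c: flat round closed aluminium parts tin, a solid-feeling disc 60 mm in diameter and 25 mm thick, its edges bevelled 2 mm, about 100 g. Origin: centre of its underside, z up. The three tins are identical and any may be used; they start lying flat on the bench
- rod: ramming rod, 170 mm long, 160 g, standing upright: a black rubber foot 46 mm across and 18 mm high with a flat underside, above it a plain round wooden handle 28 mm in diameter. Origin: centre of the foot's underside; z runs up along the rod. Ram with the foot on the uppermost tin; a stack that has bottomed out firmly withstands 12 N or more without moving
- loupe_a: black plastic eye loupe standing on its narrow end, 52 mm tall, 52 mm across its flared top; origin: centre of its underside. A bystander: leave it where it stands
- loupe_b: black plastic eye loupe standing on its narrow end, 52 mm tall, 52 mm across its flared top; origin: centre of its underside. A bystander: leave it where it stands
- blower: blue rubber-bulb dust blower, treated as rigid, standing on its base with its white nozzle up, 105 mm tall, 64 mm in diameter; origin: centre of its underside. A bystander: leave it where it stands
Mind the look-alikes: they are no part of the job. What is shaped like the rod but orange or turquoise is not meant.

How it is judged:
By the outcome, as a careful person would: the job done as asked, in the order asked, and still so for the second after the job is handed in, with the robot touching nothing.
It also fails if it takes over 72 s, if anything falls off the work surface, if the arm or the gripper's body presses on something with over 40 N, if the wrist force passes 120 N, or if a joint passes its speed limit or range.

## Working session

There is one attempt and no reset: what is moved stays moved. The work goes in short steps, each a Python script; the robot and the scene stay as the last script left them, time stands still between calls to the robot, and variables do not carry over. Pictures are saved under pics/ and viewed, at most 10 in all, crops included, and the job is handed in when it is done.

```bash
ls; mkdir -p pics
python3 - <<'E'
from rig import bot
import cv2,numpy as np,pickle
d={}
for n in ("scene","top"):
    c=bot.read_camera(n); d[n]=c; cv2.imwrite(f"pics/{n}0.png",c["image"])
    print(n,c["fovy"],c["cx"],c["cy"],c["eye"],c["attitude"])
pickle.dump(d,open("c0.pkl","wb"))
print(bot.read_state())
E
```

```text
pics
scene 57.272333036920415 319.0760333116668 199.91979104288026 [1235.3132155   -97.10033303  907.86426111] [-0.24666357  0.70738367  0.62293497 -0.22520534]
top 50.37405189857733 316.5992622820912 198.00312948970804 [ 429.82877365  -29.98192704 1182.54748049] [ 0.05814598 -0.69448699  0.71527492 -0.05185227]
{'clock': 0.1, 'joint_positions': array([ 1.03541752e+00,  3.00410264e-01,  1.52150775e+00,  2.22642213e-05,
        1.32069967e+00, -6.65845004e-02]), 'qvel': array([-4.77865977e-04,  8.64911250e-05, -9.75738171e-04,  5.64842128e-04,
       -7.80692758e-04,  1.67709959e-04]), 'effort': array([ 3.13395622e-04, -5.44377279e+01, -3.62369943e+01, -1.41791979e-04,
        3.02223380e-03,  2.38012319e-05]), 'ee_pos': array([248.39207819, 490.50772194, 249.78569683]), 'tool_rot': array([-1.62238799e-04,  2.32259323e-01,  9.72653764e-01, -4.86278680e-04]), 'ft_force': array([ 0.5106248 , -0.03038001,  0.17160938]), 'moment': array([-0.02736048,  0.04349407, -0.02902166]), 'grip_force': 0.0, 'grip_width': 85.38396070035675}
```

View pics/scene0.png

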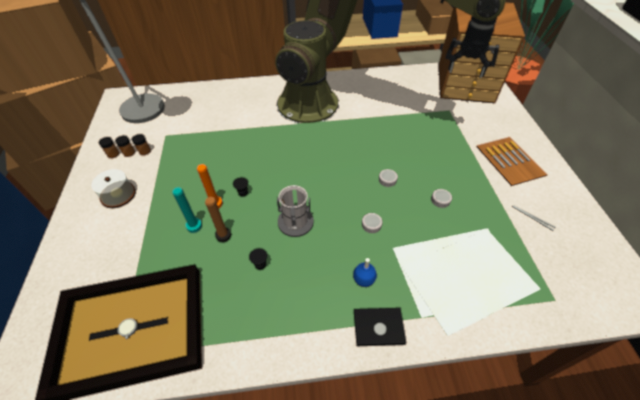

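View pics/top0.png

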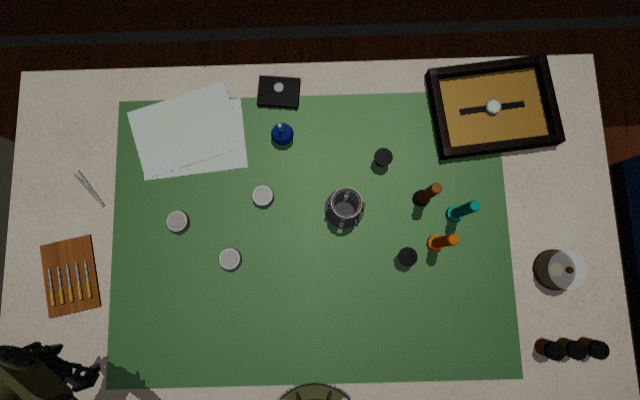

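The rod candidates in the scene view are turquoise at (188,210), orange at (210,187) and brown wood with a black foot at (217,218). In the top view they are at (457,214), (438,243) and (425,197). I choose the brown wooden one. The tins in the top view are at (263,196), (177,222) and (230,259). The tube is at (345,205), the loupes at (383,157) and (408,257), and the blower at (282,134).

```bash
cat > h.py <<'E'
import numpy as np,cv2
from scipy.spatial.transform import Rotation as R
def rot(q): return R.from_quat([q[1],q[2],q[3],q[0]])
def cloud(c):
    f=200/np.tan(np.radians(c["fovy"])/2)
    v,u=np.mgrid[0:400,0:640]
    d=c["depth"].astype(float)
    p=np.stack([(u-c["cx"])/f*d,(v-c["cy"])/f*d,d],-1)
    w=p.reshape(-1,3)@rot(c["attitude"]).as_matrix().T+np.array(c["eye"])
    w=w.reshape(400,640,3); w[d==0]=np.nan
    return w
def ray(c,u,v,z):
    f=200/np.tan(np.radians(c["fovy"])/2)
    r=rot(c["attitude"]).apply([(u-c["cx"])/f,(v-c["cy"])/f,1]); e=np.array(c["eye"])
    return e+r*(z-e[2])/r[2]
E
python3 - <<'E'
import pickle,numpy as np,cv2
from h import *
d=pickle.load(open("c0.pkl","rb"))
T=d["top"];S=d["scene"]
W=cloud(T);WS=cloud(S)
seeds=dict(t1=(263,196),t2=(177,222),t3=(230,259),tube=(345,205),rod=(425,197),turq=(457,214),orange=(438,243),loA=(383,157),loB=(408,257),blow=(282,134))
print("bench z",np.nanmedian(W[280:340,300:450,2]),np.nanmedian(WS[270:300,220:330,2]))
for k,(u,v) in seeds.items():
    r=20
    P=ray(T,u,v,25)
    for n,w in(("top",W),("scene",WS)):
        m=(np.hypot(w[...,0]-P[0],w[...,1]-P[1])<60)&(w[...,2]>14)
        q=w[m]
        if len(q)==0: print(k,n,"none");continue
        zt=np.percentile(q[:,2],97)
        t=q[q[:,2]>zt-8]
        (cx,cy),rr=cv2.minEnclosingCircle(t[:,:2].astype(np.float32))
        print(k,n,"n",len(q),"zmax",zt.round(1),"mean",t.mean(0).round(1),"circ",round(cx,1),round(cy,1),round(rr,1))
big=lambda c,a,b,e,f,s:cv2.resize(c["image"][b:f,a:e],None,fx=s,fy=s,interpolation=cv2.INTER_CUBIC)
a=big(T,300,140,480,270,4)[:, :]; b=big(S,160,150,340,280,4)
img=np.vstack([cv2.resize(a,(400,289)),cv2.resize(b,(400,289))])
a=big(T,305,165,385,245,5);b=big(S,165,155,325,255,5)
out=np.zeros((500,800,3),np.uint8)
out=np.hstack([cv2.resize(a,(400,400)),cv2.resize(big(S,170,155,250,255,4),(320,400))])
cv2.imwrite("pics/crop1.png",out)
E
```

```text
bench z 0.8601182110685386 2.0909148105703252
t1 top n 367 zmax 29.1 mean [623.3 128.3  25.5] circ 623.4 128.3 29.9
t1 scene n 300 zmax 29.8 mean [624.6 126.5  26.7] circ 622.5 127.4 30.7
t2 top n 392 zmax 29.3 mean [559.  363.9  25.5] circ 558.7 364.4 29.9
t2 scene n 261 zmax 29.9 mean [559.4 361.7  26.7] circ 559.2 362.6 30.8
t3 top n 397 zmax 29.4 mean [452.5 218.8  25.6] circ 453.1 219.3 30.3
t3 scene n 236 zmax 29.7 mean [453.1 217.1  26.7] circ 452.1 216.6 31.2
tube top n 927 zmax 126.5 mean [583.2 -98.4 123.6] circ 581.9 -97.3 40.0
tube scene n 1175 zmax 126.9 mean [572.6 -98.5 124.2] circ 580.8 -98.2 40.7
rod top n 375 zmax 172.4 mean [ 604.2 -311.2  169.6] circ 604.3 -311.4 13.8
rod scene n 508 zmax 172.5 mean [ 607.  -312.8  170.4] circ 605.9 -314.6 14.2
turq top n 414 zmax 172.1 mean [ 558.5 -399.9  169.6] circ 558.6 -401.5 14.2
turq scene n 512 zmax 172.3 mean [ 560.7 -401.7  170.4] circ 559.4 -401.9 13.7
orange top n 383 zmax 171.7 mean [ 479.7 -342.3  169. ] circ 480.0 -342.6 14.1
orange scene n 383 zmax 172.8 mean [ 482.3 -343.4  170.4] circ 480.8 -343.8 14.7
loA top n 269 zmax 56.1 mean [ 715.1 -205.9   52.4] circ 714.9 -206.2 25.4
loA scene n 297 zmax 56.5 mean [ 715.2 -207.4   53.4] circ 714.3 -207.2 25.6
loB top n 292 zmax 56.7 mean [ 443.8 -255.8   52.6] circ 444.3 -256.0 25.3
loB scene n 220 zmax 56.4 mean [ 444.8 -257.4   53.5] circ 443.5 -257.6 25.8
blow top n 396 zmax 102.0 mean [794.9  70.4 104.2] circ 795.8 70.9 5.6
blow scene n 480 zmax 101.7 mean [795.8  68.8 103.5] circ 794.7 69.1 5.0
```

View pics/crop1.png

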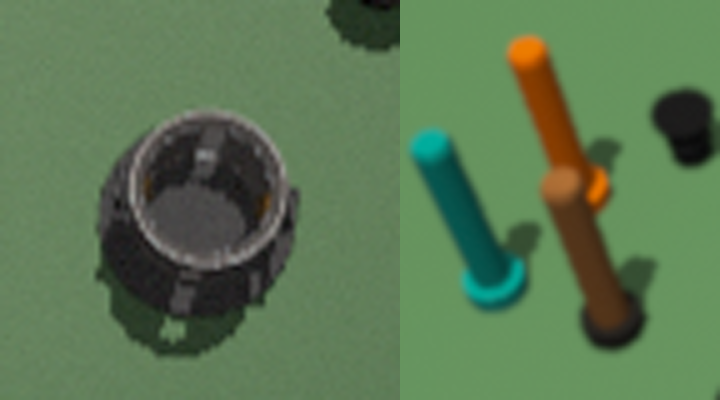

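The close crop confirms the brown rod with the black foot as the right one. In the tube crop the slots face image up and down (±x), the cork strips face left and right (±y), and the floor is visible.

```bash
cat >> h.py <<'E'
from rig import bot
TUBE=(581.4,-97.8); ROD=(605,-312.3)
TINS=dict(t1=(623,127.9),t2=(559,363),t3=(452.6,218.2))
def q(xy,off=0):
    a=np.arctan2(xy[1],xy[0])+np.pi/2+off
    return [0,np.cos(a/2),np.sin(a/2),0]
def at(xy,z): return [xy[0],xy[1],z]
def st(tag=""):
    s=bot.read_state(); print(tag,"t",round(s["clock"],2),"p",np.round(s["ee_pos"],1),"F",np.round(s["ft_force"],1),"w",round(s["grip_width"],1),"g",round(s["grip_force"],1)); return s
E
python3 - <<'E'
from h import *
import pickle
d=pickle.load(open("c0.pkl","rb"))
for n in d:
    w=cloud(d[n]); r=np.hypot(w[...,0]-TUBE[0],w[...,1]-TUBE[1]); z=w[...,2][(r<24)&(w[...,2]>10)&(w[...,2]<110)]
    print(n,len(z),np.percentile(z,[10,25,50,75]).round(1) if len(z) else "")
print(bot.tip_reach)
for p in [at((452.6,300),60),at(TINS["t3"],30),at(TUBE,150),at(TUBE,300),at(ROD,130),at(ROD,290)]: print(np.round(bot.ik(p,q(p)),2))
p=(452.6,305)
bot.move_gripper(60)
bot.move_to(at(p,50),q(TINS["t3"]))
print(bot.servo_line(at(p,5),speed=25,until_force=3)); st("bench60")
bot.servo_line(at(p,60),speed=200)
bot.move_gripper(76); st("up")
E
```

```text
scene 62 [12.2 16.  50.4 52. ]
top 246 [47.1 48.1 49.8 51.3]
19.0
[ 0.52  0.52  1.7  -0.    0.92 -0.07]
[ 0.38  0.5   1.83 -0.    0.81 -0.07]
[-0.23  0.48  1.51 -0.    1.15 -0.06]
[-0.23  0.36  1.33 -0.    1.45 -0.06]
[-0.53  0.7   1.22 -0.    1.22 -0.05]
[-0.53  0.59  1.03 -0.    1.53 -0.05]
True
bench60 t 3.07 p [452.6 305.   13.9] F [-2.2 -1.   9. ] w 59.8 g 4.3
up t 3.76 p [452.4 304.9  59.3] F [ 0.  -0.5 -0.9] w 76.1 g 0.0
```

Run:
```python
from h import *
t=TINS["t3"]
bot.servo_line(at(t,60),speed=200)
bot.servo_line(at(t,28),speed=80)
bot.move_gripper(50,grip_force=30); st("grip")
bot.servo_line(at(t,190),speed=250); st("lift")
bot.move_to(at(TUBE,190),q(TUBE)); 
c=bot.read_camera("wrist"); cv2.imwrite("pics/w1.png",c["image"]); st("over")
```

```text
grip t 5.21 p [452.9 218.4  28.9] F [-2.2 -1.4  6.9] w 58.2 g 30.8
lift t 6.01 p [452.1 218.  188.8] F [-0.4 -0.1 -0.8] w 57.9 g 32.5
over t 7.34 p [581.4 -96.5 189.9] F [ 0.5 -0.3 -0.9] w 58.4 g 32.5
```

View pics/w1.png

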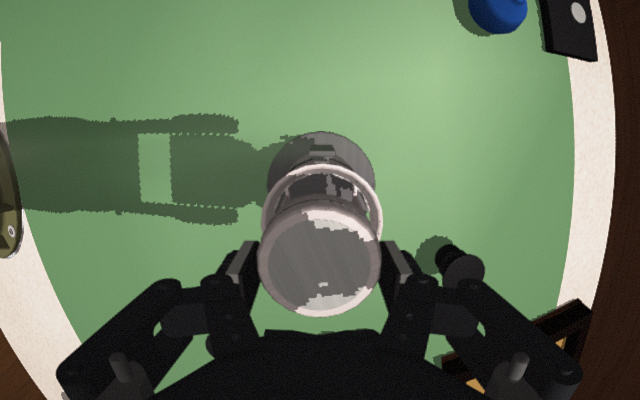

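The wrist view shows the tin held flat at (320,262) with the tube mouth directly behind it at (322,222).

Run:
```python
from h import *
bot.servo_line(at(TUBE,156),speed=150)
print(bot.servo_line(at(TUBE,141.5),speed=30,until_force=4)); st("low")
bot.move_gripper(76); st("rel")
bot.servo_line(at(TUBE,230),speed=250)
import pickle
c=bot.read_camera("scene"); w=bot.read_camera("wrist")
cv2.imwrite("pics/s2.png",np.hstack([cv2.resize(c["image"][150:250,240:340],(400,400),interpolation=2),cv2.resize(w["image"][150:350,220:420],(400,400))]))
W=cloud(c); r=np.hypot(W[...,0]-TUBE[0],W[...,1]-TUBE[1]); z=W[r<28][:,2]; print(np.nanpercentile(z,[50,75,90]))
```

```text
False
low t 8.35 p [581.4 -97.8 141.5] F [-0.1  0.2 -0.4] w 58.1 g 32.5
rel t 8.67 p [581.5 -97.8 141.7] F [ 0.4 -0.2  0.1] w 75.8 g 0.0
[423.27850477 490.58743821 493.43970392]
```

View pics/s2.png

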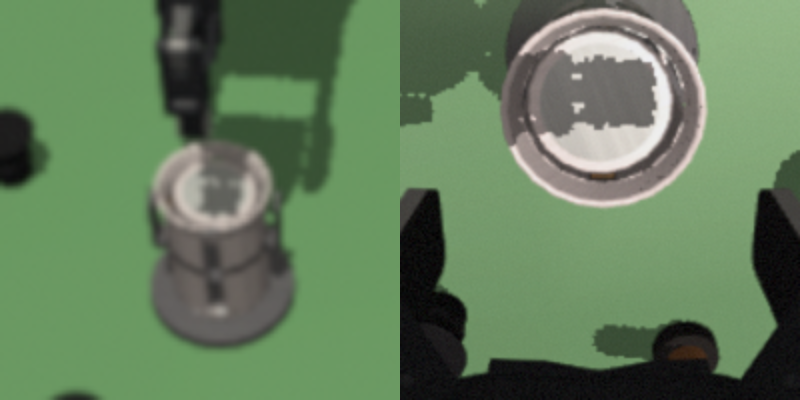

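The left half of the picture shows the tin sitting in the mouth at (215,190). The right half shows it flat and centred at (603,100).

Run:
```python
from h import *
import json
bot.move_gripper(60)
bot.move_to(at(ROD,235),q(ROD))
bot.servo_line(at(ROD,130),speed=150)
bot.move_gripper(20,grip_force=100); s=st("grip"); g=s["ee_pos"][2]
json.dump(g,open("g.json","w"))
bot.servo_line(at(ROD,290),speed=250); st("lift")
bot.move_to(at(TUBE,290),q(TUBE))
bot.servo_line(at(TUBE,g+128),speed=200); st("above")
hit=bot.servo_line(at(TUBE,g+40),speed=40,until_force=20); s=st("ram"); print(hit,"foot z",s["ee_pos"][2]-g)
```

```text
grip t 11.7 p [ 605.4 -312.6  131.2] F [ 0.2 -0.5  5.4] w 26.1 g 97.9
lift t 12.49 p [ 604.6 -312.1  287.8] F [-0.3 -1.1 -2.9] w 26.1 g 98.3
above t 13.66 p [581.2 -99.  258.4] F [ 0.  -0.2 -1.4] w 26.2 g 98.4
ram t 14.98 p [581.9 -98.  205.8] F [0.9 0.4 5.7] w 25.9 g 99.0
True foot z 74.62113109495024
```

Run:
```python
from h import *
import json
g=json.load(open("g.json"))
for i in range(2):
    hit=bot.servo_line(at(TUBE,g+55),speed=20,until_force=25); s=st("ram"); print(hit,"foot z",s["ee_pos"][2]-g)
    bot.dwell(0.3); s=st("hold"); print("foot z",s["ee_pos"][2]-g)
```

```text
ram t 15.34 p [582.2 -98.1 205.8] F [-1.  -0.8  5.8] w 26.0 g 99.2
True foot z 74.57740241372858
hold t 15.64 p [582.2 -98.1 205.8] F [-1.9 -0.7  5.9] w 26.0 g 99.2
foot z 74.60127473783356
ram t 16.0 p [582.4 -98.1 205.8] F [-2.6 -0.2  7.2] w 26.3 g 99.3
True foot z 74.57647082399828
hold t 16.3 p [582.3 -98.1 205.8] F [-2.5  1.6  7.4] w 26.0 g 99.3
foot z 74.5636883220578
```

The rammed stack is firm at 74.6 mm under more than 25 N. Before ramming, depth put the floor at about 49.5 mm, which with a 25 mm tin agrees. So one tin reaches the line. Next I return the rod to its spot and check.

Run:
```python
from h import *
import json
g=json.load(open("g.json"))
bot.servo_line(at(TUBE,290),speed=200)
w0=st("up")
bot.move_to(at(ROD,290),q(ROD))
bot.servo_line(at(ROD,g+12),speed=200)
print(bot.servo_line(at(ROD,g-6),speed=20,until_force=4)); s=st("down"); print("slip",s["ee_pos"][2]-g)
bot.move_gripper(60); st("rel")
bot.servo_line(at(ROD,240),speed=200)
bot.move_to([400,-100,300],q((400,-100)))
bot.dwell(.3)
T=bot.read_camera("top");S=bot.read_camera("scene")
for c in (T,S):
    w=cloud(c); r=np.hypot(w[...,0]-TUBE[0],w[...,1]-TUBE[1]); z=w[...,2][(r<24)&(w[...,2]>10)&(w[...,2]<118)]
    print("tin top",len(z),np.percentile(z,[10,25,50,75]).round(1) if len(z) else "")
    m=np.hypot(w[...,0]-ROD[0],w[...,1]-ROD[1])<60; a=w[m&(w[...,2]>160)]; print("rod",len(a),a.mean(0).round(1) if len(a) else "")
cv2.imwrite("pics/s3.png",np.hstack([cv2.resize(S["image"][150:270,200:320],(400,400),interpolation=2),cv2.resize(T["image"][150:270,320:440],(400,400),interpolation=2)]))
st()
```

```text
up t 16.88 p [581.1 -97.7 288.2] F [-0.8  0.6 -2.1] w 26.1 g 98.4
True
down t 19.25 p [ 605.  -312.3  131.1] F [ 0.6 -1.3  4.9] w 26.2 g 99.0
slip -0.06099095133777155
rel t 19.68 p [ 604.6 -312.1  130.2] F [-0.3 -0.1  0.6] w 60.0 g 0.0
tin top 260 [72.7 73.7 75.1 76.5]
rod 114 [ 603.4 -310.4  168.9]
tin top 93 [14.  74.9 76.4 77.3]
rod 93 [ 606.7 -311.8  169. ]
 t 21.93 p [ 400.1 -100.1  299.9] F [ 0.6  0.6 -0.2] w 60.2 g 0.0
```

View pics/s3.png

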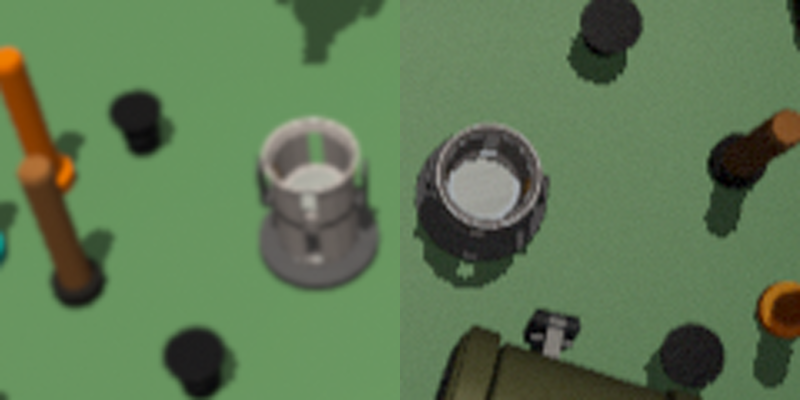

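The picture shows the tin flat in the tube at (483,185) in the top-view half, and the rod upright on its foot at (735,160). The tin's top measures about 74.3 mm, above the 71 mm line. The rod did not slip in the grip, at 0.06 mm.

```bash
python3 -c "
from rig import bot
print(bot.finish_job())"
```

```text
the job is handed in; nothing more can be done
None
```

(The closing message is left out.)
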